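# Cups on their coasters

## Robot

A 7-joint arm with a two-finger parallel gripper is mounted at the origin on the work surface. World frame = base frame: x ahead of the robot, y to its left, z up, the work surface at z = 0. Lengths are in m, angles in rad, forces in N, time in s.
With the tool pointing down it reaches from about 0.425 to 0.875 m from the base axis. Payload 9.9 kg.
Tool frame: the origin (TCP) lies between the finger pads; the fingertips stand 14 mm ahead of it and the grasp point (between the pads) lies 5 mm behind it; z points along the fingers, y is the line along which they close (so a half turn about z gives the same grasp; the last joint's range is limited). The gripper opens to 85 mm and grips with 20 to 120 N. Pads are 22 mm wide; open, the fingers measure 114 mm over their backs; the gripper's body (76 mm by 85 mm) begins 54 mm behind the grasp point. The pads swing forward as they close: fully open they stand 13 mm farther back than shut.
Start: joints at [-1.421, 0.576, 0.025, 1.437, -0.015, 1.129, -0.057], TCP at [0.156, 0.657, 0.245] pointing down, gripper open.
Joint ranges: [-2.76, 2.76], [-0.34, 2.15], [-1.52, 1.57], [0.19, 2.46], [-1.09, 4.23], [0.17, 1.99], [-2.82, 2.82]. Speed limits (rad/s): [2.22, 2.22, 3.01, 3.01, 3.14, 3.14, 3.14].

## Interface

Orientations are given as a unit quaternion [w, x, y, z].
In Python, from rig import state, grab_frame, calibration, sign_off, trace, spot_point gives the robot as it stands. The module is installed in compiled form; this text tells all that it offers.
- The arm moves only by the tool step_arm, never from a script. Its argument "increments" is a list that holds one entry, the list of rows, each a list of 7 numbers: the opening, from -1 (shut) to 1 (fully open), then the shift along the tool's x, y, z in normalised numbers (1 is 800 mm), then the turn, a rotation vector about the tool's x, y, z in shares of 360 degrees (1.0 is 360 degrees). A call has 1 to 8 rows; each row is the pose to reach, as a shift and turn from the pose commanded when the call began, along the tool's axes at that moment; what a row does not reach only later rows make up. A row lasts 1/12 s, in which the tool goes at most 41.7 mm and 7.16 degrees, less where a joint would pass 70% of its speed; a pose out of reach is approached as far as the arm can. No shift or turn number may pass 1 either way. A call with a gripper value outside its range is refused whole. The fingers move at their own pace and stop on an object; "grip_force" is the grip in N (left out, the last holds). Time passes only in rows, so rows that repeat a pose let the fingers close. It gives the time, the measured TCP pose, the force, the opening and the grip force at its end, in the units of the state.
- state(): the state, without advancing time (a new reading comes with each control period).
- grab_frame(name): name is "side" or "top" or "wrist"; returns the picture (400x640x3 uint8, red, green, blue); there is no depth.
- calibration(name): a dict with "fx", "fy", "cx", "cy" (pixels), "position" and "rotation" of the camera in the world; the wrist camera has in their place "T_tool_cam" (4x4, takes a point from camera to tool coordinates, whose origin is the TCP and whose axes are the flange's). Camera axes: x right, y down, z forward; pixel columns grow to the right and rows downward; lengths in m; the calibration is good to about 2 mm. A picture is of the moment at which its call begins: read the wrist's pose just before it. calibration takes no time and is no camera call.
- sign_off(): hands the job in; it is judged then, once.
Trained networks look in the newest picture that a camera, given by its name, has taken for a name from the list of things; names that differ only in an ending like _2 or _b are one class to them, and where a whole thing is asked for, a point or a joint stands for the part that bears it (a point fixed in the world has none). Each returns a list of dicts, best first, with "p" (0 to 1); they miss things now and then, are a little off and sometimes report something else, mostly with a low value. They report only what shows in the picture. A call takes as long as a camera call.
- trace(target, camera): "region" (400x640 bool, what is visible of it) and "extent" ([left, top, width, height] in pixels, round what is visible of it).
- spot_point(target, camera): "centre" ([column, row] in pixels: a listed point, or the origin of a listed thing).
The state is a dict: "time_s": time; "qpos": joint angles; "qvel": joint speeds; "effort": joint torques, N m; "eef_pos": TCP position; "ee_rot": TCP orientation; "force": force on the tool from outside, world axes, zero at the start; "ft_torque": the same for the moment, N m; "finger_gap": finger opening in m; "finger_force": force on a finger pad.
Only numpy, scipy, OpenCV 4.12 (cv2) and the standard library are available. Lean on these libraries where they do the work, as an engineer would, in place of code of your own. Each camera call takes 0.05 s, during which the arm holds its last target. There are 200 camera calls.

## Task

Get the cups off the tablecloth: stand each of the three open cups upright in the middle of the coaster with the same colour. The candle is in the way on one of the coasters, so it must go to the middle of the square slate mat. Set everything down gently without dropping or tipping it, and leave the lidded jar and the plant pot where they are.

Things in the scene. Friction and masses are not known exactly. Their poses are not given: they have to be found in the camera images.
- cup_red: open, empty, handleless red cup, a plain red cylinder 60 mm across and 75 mm tall (wall 4 mm, foot tapering to 50 mm over the lowest 10 mm), about 0.18 kg, standing loose on the table. Origin: centre of its underside, z up. Round, so its yaw does not matter.
- cup_green: open, empty, handleless green cup, a plain green cylinder 60 mm across and 75 mm tall (wall 4 mm, foot tapering to 50 mm over the lowest 10 mm), about 0.18 kg, standing loose on the table. Origin: centre of its underside, z up. Round, so its yaw does not matter.
- cup_blue: open, empty, handleless blue cup, a plain blue cylinder 60 mm across and 75 mm tall (wall 4 mm, foot tapering to 50 mm over the lowest 10 mm), about 0.18 kg, standing loose on the table. Origin: centre of its underside, z up. Round, so its yaw does not matter.
- coaster_red: round coaster 92 mm across, 8 mm thick, pale wood rim with a red inlay 82 mm across; it does not slide. Origin: centre of its underside (its top is 8 mm above it), z up. One of the three coasters has the candle on it at the start.
- coaster_green: round coaster 92 mm across, 8 mm thick, pale wood rim with a green inlay 82 mm across; it does not slide. Origin: centre of its underside (its top is 8 mm above it), z up. One of the three coasters has the candle on it at the start.
- coaster_blue: round coaster 92 mm across, 8 mm thick, pale wood rim with a blue inlay 82 mm across; it does not slide. Origin: centre of its underside (its top is 8 mm above it), z up. One of the three coasters has the candle on it at the start.
- candle: candle in a brass-coloured tin, cylinder 56 mm across and 50 mm tall, cream wax top with a short soft wick 7 mm high, about 0.16 kg, loose, standing on one of the coasters at the start. Origin: centre of its underside, z up.
- slate: square dark slate mat for the candle, 100 x 100 x 8 mm; it does not slide. Origin: centre of its underside (its top is 8 mm above it), z up, x and y along its sides.
- jar: bystander: green sugar jar with a pale wooden lid and a ball knob, 62 mm across and 83 mm tall in all, loose. Origin: centre of its underside. (Folded brown reading glasses, 130 x 50 mm and 21 mm high, also lie loose among the things, long side roughly across the table (y); they are not listed and it does not matter if they are nudged.)
- pot: bystander: small red plant pot with a green succulent, 62 mm across at its rim, 50 mm tall, leaves up to 80 mm, loose. Origin: centre of its underside.

How it is judged:
At the end, for the whole second after the job is handed in: Each cup stands upright on the coaster of its own colour and the candle on the slate mat, each centred within 13 mm, resting on the mat's top (within 4 mm in height), tilted less than 0.1 rad, released and at rest (horizontal distance between cup_red and coaster_red below 0.013 m and z of cup_red in the frame of coaster_red between 0.004 and 0.012 m and angle between each of cup_red, cup_green, cup_blue, candle's own z axis and vertical below 0.1 rad and linear speed of each of cup_red, cup_green, cup_blue, candle below 0.02 m/s and angular speed of each of cup_red, cup_green, cup_blue, candle below 0.2 rad/s and horizontal distance between cup_green and coaster_green below 0.013 m and z of cup_green in the frame of coaster_green between 0.004 and 0.012 m and horizontal distance between cup_blue and coaster_blue below 0.013 m and z of cup_blue in the frame of coaster_blue between 0.004 and 0.012 m and horizontal distance between candle and slate below 0.013 m and z of candle in the frame of slate between 0.004 and 0.012 m); the robot touches nothing.
It fails at once if the lidded jar is moved more than 20 mm or tipped (distance of jar from where it was at the start of the episode above 0.02 m or angle between jar's own z axis and vertical above 0.35 rad).
It fails at once if the plant pot is moved more than 20 mm or tipped (distance of pot from where it was at the start of the episode above 0.02 m or angle between pot's own z axis and vertical above 0.35 rad).
It fails at once if a cup or the candle is tipped by more than 40 degrees (angle between any of cup_red, cup_green, cup_blue, candle's own z axis and vertical above 0.7 rad).
It fails at once if a cup or the candle is dropped: it comes down on the table or a mat faster than 0.8 m/s ((height (world z) of cup_red below 0.045 m and linear speed of cup_red above 0.8 m/s) or (height (world z) of cup_green below 0.045 m and linear speed of cup_green above 0.8 m/s) or (height (world z) of cup_blue below 0.045 m and linear speed of cup_blue above 0.8 m/s) or (height (world z) of candle below 0.045 m and linear speed of candle above 0.8 m/s)).
It also fails if it takes over 120 s, if anything falls off the work surface, if the arm or the gripper's body presses on something with over 40 N, if the wrist force passes 120 N, or if a joint passes its speed limit or range.

## Working session

There is one attempt and no reset: what is moved stays moved. The work goes in short steps, Python scripts to look and compute and a tool call to move; the robot and the scene stay as the last step left them, time stands still between calls to the robot, and variables do not carry over. Pictures are saved under pics/ and viewed, at most 14 in all, crops included, and the job is handed in when it is done.

Besides the shell and the picture viewer there is one more tool, called after "Request:" by a JSON object that holds its "op" and its "data", one argument or row to a line. step_arm: Moves the arm, as the interface text tells. Its arguments: {"type":"object","properties":{"increments":{"type":"array","items":{"type":"array","items":{"type":"array","items":{"type":"number"}}}},"grip_force":{"type":"number"}},"required":["increments"]}

```bash
mkdir -p pics
cat > h.py <<'E'
import numpy as np, cv2
from rig import *
from scipy.spatial.transform import Rotation as R
def save(n,f): cv2.imwrite(f'pics/{f}.png',cv2.cvtColor(grab_frame(n),cv2.COLOR_RGB2BGR))
def cam(n):
    c=calibration(n)
    if 'position' in c:
        Rm=np.array(c['rotation']); Rm=Rm if Rm.shape==(3,3) else R.from_quat(Rm,scalar_first=True).as_matrix()
        return c,np.array(c['position']),Rm
    s=state();T=np.array(c['T_tool_cam']);Rt=R.from_quat(s['ee_rot'],scalar_first=True).as_matrix()
    return c,Rt@T[:3,3]+np.array(s['eef_pos']),Rt@T[:3,:3]
def ray(n,px,z,C=None):
    c,p,Rm=C or cam(n)
    d=Rm@np.array([(px[0]-c['cx'])/c['fx'],(px[1]-c['cy'])/c['fy'],1])
    return p+d*(z-p[2])/d[2]
E
python3 - <<'E'
from h import *
s=state();print(s)
for n in ['top','side','wrist']:
    c,p,Rm=cam(n);print(n,c['fx'],p.round(3),Rm[:,2].round(3))
save('top','top0');save('side','side0')
N=['cup_red','cup_green','cup_blue','coaster_red','coaster_green','coaster_blue','candle','slate','jar','pot']
for t in N:
    for n in ['top','side']:
        for d in spot_point(t,n)[:2]:
            z=0.008 if t=='candle' else 0
            print(t,n,round(d['p'],2),np.round(d['centre']),ray(n,d['centre'],z).round(3))
E
```

```text
{'time_s': 0.0, 'qpos': array([-1.4207782 ,  0.57654646,  0.02487177,  1.4379359 , -0.01498942,
        1.12900034, -0.05648198]), 'qvel': array([-0.00040049, -0.00191654,  0.00170909, -0.00022352, -0.00149425,
       -0.00050912, -0.00084609]), 'effort': array([-3.58449415e-05, -7.65734124e+01,  2.25034252e+00, -2.85985065e+01,
        1.52643642e-02,  1.21227099e-02,  2.81892909e-05]), 'eef_pos': array([0.15630319, 0.6561968 , 0.24442378]), 'ee_rot': array([-4.23642710e-05,  1.16626477e-01,  9.93175482e-01, -8.51507243e-04]), 'force': array([-0.12765829, -0.31155916,  0.30560083]), 'ft_torque': array([-0.00889822,  0.03958782,  0.02127231]), 'finger_force': 0.0, 'finger_gap': 0.08543349007011658}
top 395.6237430175405 [0.389 0.013 0.846] [ 0.165 -0.02  -0.986]
side 456.80901143257074 [ 0.165 -0.78   0.597] [ 0.354  0.775 -0.523]
wrist 309.08242486334984 [0.089 0.672 0.373] [ 0.265 -0.065 -0.962]
cup_red top 0.91 [314. 242.] [0.434 0.009 0.   ]
cup_red side 0.81 [276. 231.] [0.437 0.019 0.   ]
cup_green top 0.84 [458. 227.] [ 0.463 -0.303  0.   ]
cup_green side 0.68 [355. 327.] [ 0.
[... 415 characters left out ...]
 0.6 [394. 241.] [ 0.434 -0.162  0.   ]
coaster_green side 0.89 [308. 282.] [ 0.436 -0.165  0.   ]
coaster_blue top 0.7 [168. 243.] [0.437 0.317 0.   ]
coaster_blue side 0.62 [240. 172.] [0.44  0.322 0.   ]
candle top 0.6 [394. 239.] [ 0.438 -0.16   0.008]
candle top 0.32 [394. 240.] [ 0.437 -0.161  0.008]
candle side 0.89 [312. 277.] [ 0.444 -0.163  0.008]
candle side 0.35 [311. 285.] [ 0.434 -0.182  0.008]
slate top 0.61 [469. 164.] [ 0.602 -0.336  0.   ]
slate side 0.64 [429. 314.] [ 0.602 -0.327  0.   ]
jar top 0.67 [242. 175.] [0.583 0.165 0.   ]
jar side 0.61 [308. 189.] [0.578 0.165 0.   ]
pot top 0.75 [386. 158.] [ 0.618 -0.152  0.   ]
pot side 0.73 [382. 254.] [ 0.614 -0.143  0.   ]
```

View pics/top0.png

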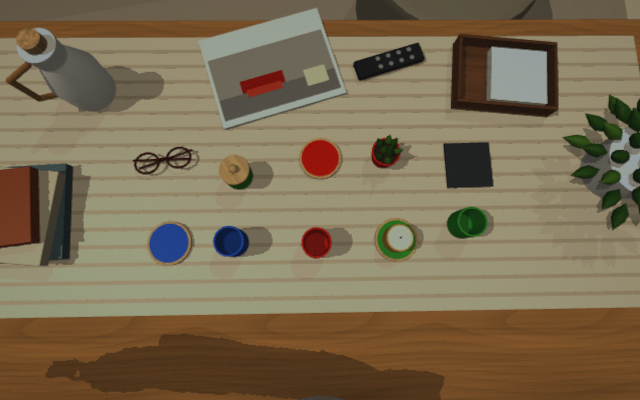

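View pics/side0.png

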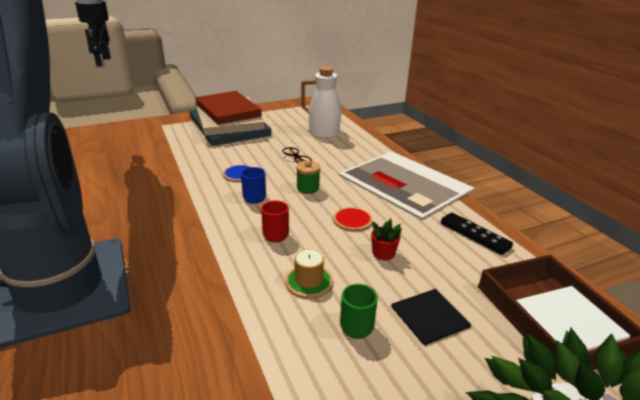

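The top view shows the blue coaster at (169,243), blue cup at (231,241), red cup at (316,242), red coaster at (320,158), candle on the green coaster at (396,239), green cup at (467,223) and slate at (468,165). The detections agree with the pictures. Next I refine the poses with silhouette fits in both views.

```bash
cat >> h.py <<'E'
from scipy.optimize import minimize
CAND={}
def proj(C,P):
    c,p,Rm=C; q=(P-p)@Rm
    return np.c_[q[:,0]/q[:,2]*c['fx']+c['cx'],q[:,1]/q[:,2]*c['fy']+c['cy']]
A=np.linspace(0,2*np.pi,48,endpoint=False)
def sil(C,xy,rings):
    P=np.vstack([np.c_[xy[0]+r*np.cos(A),xy[1]+r*np.sin(A),0*A+z] for r,z in rings])
    h=cv2.convexHull(proj(C,P).astype(np.float32)); m=np.zeros((1600,2560),np.uint8)
    cv2.fillConvexPoly(m,np.int32(np.round((h+.5)*4)),1)
    return cv2.resize(m*255,(640,400),interpolation=cv2.INTER_AREA)/255.
SH={'cup':[(.025,0),(.03,.01),(.03,.075)],'coaster':[(.046,0),(.046,.008)],'candle':[(.028,0),(.028,.05)]}
def fit(t,cams,x0,z0=0,hull=False):
    out=[]
    for n in cams:
        C=cam(n); m=max((d for d in trace(t,n)),key=lambda d:d['p']- 5*np.linalg.norm((np.array(d['extent'])[:2]+np.array(d['extent'])[2:]/2)-proj(C,np.array([[*x0,.02]]))[0])/100)['region'].astype(np.uint8)
        if hull:
            h=cv2.convexHull(cv2.findNonZero(m)); m=cv2.fillConvexPoly(m.copy(),h,1)
        rg=[(r,z+z0) for r,z in SH[t.split('_')[0]]]
        f=lambda x:1-np.minimum(s:=sil(C,x,rg),m).sum()/np.maximum(s,m).sum()
        r=minimize(f,x0,method='Nelder-Mead',options=dict(initial_simplex=np.array(x0)+[[0,0],[.012,0],[0,.012]],xatol=2e-4,fatol=1e-4))
        print(t,n,r.x.round(4),'IoU',round(1-r.fun,3)); out.append(r.x)
    return out
E
python3 - <<'E'
from h import *
grab_frame('top');grab_frame('side')
B=['top','side']
for t,x in dict(cup_red=(.435,.01),cup_green=(.463,-.303),cup_blue=(.436,.175),coaster_red=(.618,-.01),coaster_blue=(.438,.318)).items(): fit(t,B,x)
fit('coaster_green',B,(.435,-.163),hull=True)
fit('candle',B,(.44,-.162),z0=.008)
for n in B:
    d=trace('slate',n)[0]; h=cv2.convexHull(cv2.findNonZero(d['region'].astype(np.uint8)))[:,0]
    P=np.array([ray(n,p,.006)[:2] for p in h],np.float32); print('slate',n,cv2.minAreaRect(P))
E
```

```text
cup_red top [0.4306 0.0041] IoU 0.949
cup_red side [0.4296 0.0064] IoU 0.936
cup_green top [ 0.4669 -0.3037] IoU 0.964
cup_green side [ 0.4651 -0.3034] IoU 0.96
cup_blue top [0.4352 0.1756] IoU 0.963
cup_blue side [0.4337 0.176 ] IoU 0.96Traceback (most recent call last):
  File "<stdin>", line 4, in <module>
  File "h.py", line 31, in fit
    C=cam(n); m=max((d for d in trace(t,n)),key=lambda d:d['p']- 5*np.linalg.norm((np.array(d['extent'])[:2]+np.array(d['extent'])[2:]/2)-proj(C,np.array([[*x0,.02]]))[0])/100)['region'].astype(np.uint8)
                ~~~^^^^^^^^^^^^^^^^^^^^^^^^^^^^^^^^^^^^^^^^^^^^^^^^^^^^^^^^^^^^^^^^^^^^^^^^^^^^^^^^^^^^^^^^^^^^^^^^^^^^^^^^^^^^^^^^^^^^^^^^^^^^^^^^^^^^^^^^^^^^^^^^^^^^^^^^^^^^^
ValueError: max() iterable argument is empty
```

The manual's scale: shifts go in shares of 800 mm and turns go in shares of 360 degrees. Converting my numbers, -0.15 m is -0.1875, -0.02 m is -0.025, -13.3 degrees is -0.0369.

Request:
{"op": "step_arm", "data": {
  "increments": [
    [[1,0,0,0,0,0,-0.0186],[1,-0.05,-0.025,0,0,0,-0.0369],[1,-0.0938,-0.05,0,0,0,-0.0369],[1,-0.1375,-0.075,0,0,0,-0.0369],[1,-0.1875,-0.1125,0,0,0,-0.0369]]
  ]
}}

```text
time_s: 1.97
eef_pos: [0.2776, 0.5399, 0.2452]
ee_rot: [0.0, 0.001, 1.0, 0.0]
force: [2.1, 1.2, -0.1]
finger_gap: 0.0852
finger_force: 0.0
```

```bash
cat > c.py <<'E'
from h import *
def inlay(n,img,col,x0):
    C=cam(n); hsv=cv2.cvtColor(img,cv2.COLOR_BGR2HSV).astype(int); H,S,V=hsv.transpose(2,0,1)
    hc=dict(red=0,green=60,blue=115)[col]; dh=np.abs((H-hc+90)%180-90)
    m=((dh<14)&(S>130)&(V>50)).astype(np.uint8)
    k,l,st,ce=cv2.connectedComponentsWithStats(m)
    u=proj(C,np.array([[*x0,.008]]))[0]; ii=[i for i in range(1,k) if st[i,4]>60]
    i=min(ii,key=lambda i:np.linalg.norm(ce[i]-u)); m=(l==i).astype(np.uint8)
    m=cv2.fillConvexPoly(m,cv2.convexHull(cv2.findNonZero(m)),1)
    f=lambda x:1-np.minimum(s:=sil(C,x,[(.041,.008)]),m).sum()/np.maximum(s,m).sum()
    r=minimize(f,x0,method='Nelder-Mead',options=dict(initial_simplex=np.array(x0)+[[0,0],[.012,0],[0,.012]],xatol=2e-4,fatol=1e-4))
    print('coaster',col,n,r.x.round(4),'IoU',round(1-r.fun,3))
E
python3 - <<'E'
from c import *
B=['top','side']
for n in B:
    im=cv2.imread(f'pics/{n}0.png')
    for c,x in dict(red=(.618,-.01),green=(.435,-.163),blue=(.438,.318)).items(): inlay(n,im,c,x)
grab_frame('top');grab_frame('side')
for n in B:
    if (d:=trace('slate',n)):
        h=cv2.convexHull(cv2.findNonZero(d[0]['region'].astype(np.uint8)))[:,0]
        P=np.array([ray(n,p,.006)[:2] for p in h],np.float32); print('slate',n,cv2.minAreaRect(P))
for n in B:
    try: fit('candle',[n],(.44,-.162),z0=.008)
    except ValueError: print('no',n)
E
```

```text
coaster red top [ 0.6176 -0.0059] IoU 0.952
coaster green top [ 0.4378 -0.165 ] IoU 0.946
coaster blue top [0.4373 0.3135] IoU 0.951
coaster red side [ 0.616  -0.0079] IoU 0.891
coaster green side [ 0.4379 -0.1645] IoU 0.79
coaster blue side [0.4435 0.244 ] IoU 0.362
slate top ((0.5985934734344482, -0.3322775065898895), (0.10125543177127838, 0.10242028534412384), 1.0593911409378052)
slate side ((0.5960440635681152, -0.3332466185092926), (0.10328193008899689, 0.1046655923128128), 1.0392405986785889)
candle top [ 0.4377 -0.1626] IoU 0.905
candle side [ 0.4369 -0.1611] IoU 0.964
```

Scaled: -0.31 m is -0.3875, -0.27 m is -0.3375.

Request:
{"op": "step_arm", "data": {
  "increments": [
    [[1,-0.025,-0.05,0,0,0,0],[1,-0.05,-0.0938,0,0,0,0],[1,-0.075,-0.1375,0,0,0,0],[1,-0.1,-0.1875,0,0,0,0],[1,-0.125,-0.2375,0,0,0,0],[1,-0.15,-0.2875,0,0,0,0],[1,-0.175,-0.3375,0,0,0,0],[1,-0.195,-0.3875,0.025,0,0,0]]
  ]
}}

```text
time_s: 2.93
eef_pos: [0.4267, 0.2463, 0.233]
ee_rot: [0.002, -0.0, 1.0, 0.001]
force: [1.4, 1.3, -1.1]
finger_gap: 0.0853
finger_force: 0.0
```

Scaled: 0.08 m is 0.1, -0.054 m is -0.0675.

Request:
{"op": "step_arm", "data": {
  "increments": [
    [[1,0,-0.0375,0.0375,0,0,0],[1,0,-0.0675,0.075,0,0,0],[1,0,-0.0675,0.1,0,0,0],[1,0,-0.0675,0.1,0,0,0],[1,0,-0.0675,0.1,0,0,0],[1,0,-0.0675,0.1,0,0,0]]
  ]
}}

```text
time_s: 3.43
eef_pos: [0.4254, 0.194, 0.1521]
ee_rot: [0.001, -0.001, 1.0, 0.001]
force: [-1.2, -0.2, 0.4]
finger_gap: 0.0852
finger_force: 0.0
```

Scaled: 0.107 m is 0.1338, -0.018 m is -0.0225.

Request:
{"op": "step_arm", "data": {
  "increments": [
    [[1,-0.0113,-0.0225,0.0125,0,0,0],[1,-0.0113,-0.0225,0.0375,0,0,0],[1,-0.0113,-0.0225,0.075,0,0,0],[1,-0.0113,-0.0225,0.1125,0,0,0],[1,-0.0113,-0.0225,0.1338,0,0,0],[1,-0.0113,-0.0225,0.1338,0,0,0],[1,-0.0113,-0.0225,0.1338,0,0,0]]
  ]
}}

```text
time_s: 4.02
eef_pos: [0.4343, 0.1752, 0.0448]
ee_rot: [0.0, -0.0, 1.0, 0.0]
force: [-0.4, -0.0, 0.6]
finger_gap: 0.0852
finger_force: 0.0
```

Request:
{"op": "step_arm", "data": {
  "increments": [
    [[-1,0,0,0,0,0,0],[-1,0,0,0,0,0,0],[-1,0,0,0,0,0,0],[-1,0,0,0,0,0,0],[-1,0,0,0,0,0,0],[-1,0,0,0,0,0,0]]
  ],
  "grip_force": 30
}}

```text
time_s: 4.52
eef_pos: [0.435, 0.1747, 0.0459]
ee_rot: [0.002, 0.001, 1.0, 0.001]
force: [-1.2, 1.5, 7.7]
finger_gap: 0.058
finger_force: 30.4
```

Scaled: -0.04 m is -0.05, -0.025 m is -0.0313.

Request:
{"op": "step_arm", "data": {
  "increments": [
    [[-1,0,0,-0.0125,0,0,0],[-1,0,0,-0.0313,0,0,0],[-1,0,0,-0.05,0,0,0],[-1,0,0,-0.05,0,0,0],[-1,0,0,-0.05,0,0,0]]
  ]
}}

```text
time_s: 4.93
eef_pos: [0.4346, 0.1743, 0.0854]
ee_rot: [0.001, 0.001, 1.0, 0.001]
force: [0.1, 0.8, -2.0]
finger_gap: 0.0585
finger_force: 33.5
```

Run:
```python
from h import *
s=state();print(s['eef_pos'],s['finger_gap'],s['force'])
for n in ['wrist','side']: save(n,n+'1')
a=np.hstack([cv2.imread('pics/wrist1.png'),cv2.imread('pics/side1.png')]);cv2.imwrite('pics/m1.png',cv2.resize(a,(800,250),interpolation=cv2.INTER_AREA))
fit('cup_blue',['side'],(.4343,.1752),z0=s['eef_pos'][2]-.045)
```

```text
[0.43463655 0.17428039 0.08542586] 0.058461944641921726 [ 0.06974317  0.82389511 -1.96632954]
cup_blue side [0.432 0.17 ] IoU 0.632
```

View pics/m1.png

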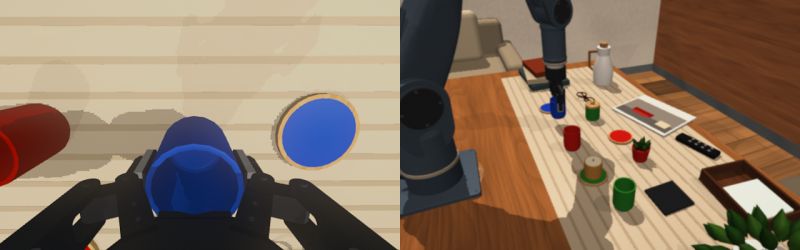

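Wrist view: cup held upright between the pads, blue coaster at about (507,210) full-scale; nothing disturbed. I'll use that picture to check the coaster position.

Run:
```python
from c import *
inlay('wrist',cv2.imread('pics/wrist1.png'),'blue',(.437,.3135))
```

```text
coaster blue wrist [0.4357 0.3117] IoU 0.971
```

Scaled: 0.139 m is 0.1738, 0.045 m is 0.0563.

Request:
{"op": "step_arm", "data": {
  "increments": [
    [[-1,0,0.025,0,0,0,0],[-1,-0.0013,0.0563,0,0,0,0],[-1,-0.0025,0.0938,0,0,0,0],[-1,-0.0038,0.1313,0,0,0,0],[-1,-0.0038,0.1625,0,0,0,0],[-1,-0.0038,0.1738,0,0,0,0],[-1,-0.0038,0.1738,0,0,0,0],[-1,-0.0038,0.1738,0,0,0,0]]
  ]
}}

```text
time_s: 5.75
eef_pos: [0.4366, 0.3122, 0.0834]
ee_rot: [-0.001, 0.0, 1.0, -0.001]
force: [0.5, -1.2, -3.0]
finger_gap: 0.0582
finger_force: 33.4
```

Scaled: 0.0315 m is 0.0394, 0.028 m is 0.035.

Request:
{"op": "step_arm", "data": {
  "increments": [
    [[-1,0,0,0.015,0,0,0],[-1,0,0,0.0275,0,0,0],[-1,0,0,0.035,0,0,0],[-1,0,0,0.0394,0,0,0],[-1,0,0,0.0394,0,0,0],[-1,0,0,0.0394,0,0,0]]
  ]
}}

```text
time_s: 6.25
eef_pos: [0.437, 0.311, 0.0528]
ee_rot: [-0.0, 0.002, 1.0, -0.001]
force: [-1.7, -3.2, 5.8]
finger_gap: 0.0583
finger_force: 31.1
```

Contact is made. Releasing, then rising.

Scaled: -0.13 m is -0.1625, -0.09 m is -0.1125.

Request:
{"op": "step_arm", "data": {
  "increments": [
    [[0.2,0,0,0,0,0,0],[0.6,0,0,0,0,0,0],[1,0,0,0,0,0,0],[1,0,0,0,0,0,0],[1,0,0,-0.025,0,0,0],[1,0,0,-0.0625,0,0,0],[1,0,0,-0.1125,0,0,0],[1,0,0,-0.1625,0,0,0]]
  ]
}}

```text
time_s: 6.92
eef_pos: [0.4366, 0.3123, 0.1836]
ee_rot: [-0.001, 0.001, 1.0, -0.001]
force: [1.2, 1.2, -1.0]
finger_gap: 0.0855
finger_force: 0.0
```

Scaled: -0.23 m is -0.2875, 0.001 m is 0.0013.

Request:
{"op": "step_arm", "data": {
  "increments": [
    [[1,0,-0.0438,0,0,0,0],[1,0,-0.0938,0,0,0,0],[1,0.0013,-0.1438,0,0,0,0],[1,0.0025,-0.1938,0,0,0,0],[1,0.0038,-0.2438,0,0,0,0],[1,0.005,-0.2875,0,0,0,0],[1,0.0063,-0.2875,0,0,0,0],[1,0.0063,-0.2875,0,0,0,0]]
  ]
}}

```text
time_s: 7.58
eef_pos: [0.4316, 0.0808, 0.1829]
ee_rot: [0.0, 0.003, 1.0, -0.0]
force: [0.2, 0.7, 0.1]
finger_gap: 0.0856
finger_force: 0.0
```

Run:
```python
from h import *
s=state();print(s['eef_pos'],s['finger_gap'])
for n in ['wrist','side']: save(n,n+'2')
a=np.hstack([cv2.imread('pics/wrist2.png'),cv2.imread('pics/side2.png')]);cv2.imwrite('pics/m2.png',cv2.resize(a,(800,250),interpolation=cv2.INTER_AREA))
for n in ['wrist','side']:
    for t,x,z in [('cup_red',(.43,.005),0),('cup_blue',(.437,.311),.008)]:
        try: fit(t,[n],x,z0=z)
        except ValueError: print('no',t,n)
```

```text
[0.43159209 0.08080746 0.18285436] 0.08558958326760462
cup_red wrist [0.4313 0.0082] IoU 0.972
cup_blue wrist [0.4363 0.3141] IoU 0.979
cup_red side [0.4301 0.0073] IoU 0.923
cup_blue side [0.4352 0.3118] IoU 0.958
```

View pics/m2.png

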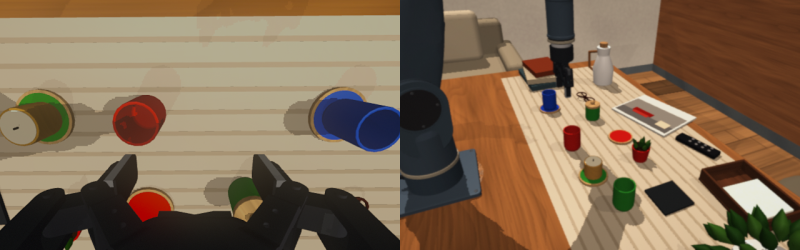

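The blue cup stands centred on its coaster. The red cup, at left in the wrist view, is at about (0.4305, 0.007).

Scaled: 0.138 m is 0.1725, -0.074 m is -0.0925.

Request:
{"op": "step_arm", "data": {
  "increments": [
    [[1,0.0013,-0.0438,0,0,0,0],[1,0.0013,-0.0875,0.0125,0,0,0],[1,0.0013,-0.0925,0.0438,0,0,0],[1,0.0013,-0.0925,0.0813,0,0,0],[1,0.0013,-0.0925,0.125,0,0,0],[1,0.0013,-0.0925,0.1625,0,0,0],[1,0.0013,-0.0925,0.1725,0,0,0],[1,0.0013,-0.0925,0.1725,0,0,0]]
  ]
}}

```text
time_s: 8.55
eef_pos: [0.4295, 0.0093, 0.043]
ee_rot: [-0.002, 0.0, 1.0, -0.0]
force: [-0.0, -0.1, 0.3]
finger_gap: 0.0853
finger_force: 0.0
```

Request:
{"op": "step_arm", "data": {
  "increments": [
    [[-1,0,0,0,0,0,0],[-1,0,0,0,0,0,0],[-1,0,0,0,0,0,0],[-1,0,0,0,0,0,0],[-1,0,0,0,0,0,0],[-1,0,0,0,0,0,0]]
  ],
  "grip_force": 30
}}

```text
time_s: 9.05
eef_pos: [0.4317, 0.009, 0.0463]
ee_rot: [0.002, 0.001, 1.0, 0.0]
force: [-1.6, -0.6, 10.2]
finger_gap: 0.059
finger_force: 32.8
```

Scaled: -0.07 m is -0.0875, -0.05 m is -0.0625.

Request:
{"op": "step_arm", "data": {
  "increments": [
    [[-1,0,0,-0.0125,0,0,0],[-1,0,0,-0.0313,0,0,0],[-1,0,0,-0.0625,0,0,0],[-1,0,0,-0.0875,0,0,0],[-1,0,0,-0.0875,0,0,0],[-1,0,0,-0.0875,0,0,0]]
  ]
}}

```text
time_s: 9.55
eef_pos: [0.4315, 0.0091, 0.1162]
ee_rot: [0.002, 0.001, 1.0, 0.0]
force: [-1.2, -0.7, -1.7]
finger_gap: 0.0592
finger_force: 33.4
```

Scaled: -0.186 m is -0.2325, -0.15 m is -0.1875.

Request:
{"op": "step_arm", "data": {
  "increments": [
    [[-1,-0.0188,0,0,0,0,0],[-1,-0.0563,-0.005,0,0,0,0],[-1,-0.1,-0.01,0,0,0,0],[-1,-0.1438,-0.015,0,0,0,0],[-1,-0.1875,-0.02,0,0,0,0],[-1,-0.2188,-0.02,0,0,0,0],[-1,-0.2325,-0.02,0,0,0,0],[-1,-0.2325,-0.02,0,0,0,0]]
  ]
}}

```text
time_s: 10.22
eef_pos: [0.6186, -0.0074, 0.1132]
ee_rot: [0.0, 0.001, 1.0, 0.0]
force: [-0.1, -0.1, -2.3]
finger_gap: 0.0592
finger_force: 33.3
```

Run:
```python
from c import *
s=state();print(s['eef_pos'])
save('wrist','wrist3')
inlay('wrist',cv2.imread('pics/wrist3.png'),'red',(.617,-.007))
for z in (.07,):
  fit('cup_red',['wrist'],(.617,-.007),z0=z)
```

```text
[ 0.6186152  -0.0073739   0.11322891]
coaster red wrist [ 0.6153 -0.0061] IoU 0.335Traceback (most recent call last):
  File "<stdin>", line 6, in <module>
  File "h.py", line 31, in fit
    C=cam(n); m=max((d for d in trace(t,n)),key=lambda d:d['p']- 5*np.linalg.norm((np.array(d['extent'])[:2]+np.array(d['extent'])[2:]/2)-proj(C,np.array([[*x0,.02]]))[0])/100)['region'].astype(np.uint8)
                ~~~^^^^^^^^^^^^^^^^^^^^^^^^^^^^^^^^^^^^^^^^^^^^^^^^^^^^^^^^^^^^^^^^^^^^^^^^^^^^^^^^^^^^^^^^^^^^^^^^^^^^^^^^^^^^^^^^^^^^^^^^^^^^^^^^^^^^^^^^^^^^^^^^^^^^^^^^^^^^^
ValueError: max() iterable argument is empty
```

Scaled: 0.06 m is 0.075, 0.02 m is 0.025.

Request:
{"op": "step_arm", "data": {
  "increments": [
    [[-1,0.0013,0,0.025,0,0,0],[-1,0.0013,0,0.05,0,0,0],[-1,0.0013,0,0.0625,0,0,0],[-1,0.0013,0,0.07,0,0,0],[-1,0.0013,0,0.075,0,0,0],[-1,0.0013,0,0.075,0,0,0],[-1,0.0013,0,0.075,0,0,0]]
  ]
}}

```text
time_s: 10.9
eef_pos: [0.6158, -0.0075, 0.0553]
ee_rot: [0.0, 0.001, 1.0, -0.0]
force: [0.1, -0.3, -2.1]
finger_gap: 0.059
finger_force: 32.6
```

Not in contact yet (force is still -2 N).

Scaled: 0.002 m is 0.0025, 0.001 m is 0.0013.

Request:
{"op": "step_arm", "data": {
  "increments": [
    [[-1,0,0,0.0013,0,0,0],[-1,0,0,0.0025,0,0,0],[-1,0,0,0.0025,0,0,0],[-1,0,0,0.0025,0,0,0]]
  ]
}}

```text
time_s: 11.23
eef_pos: [0.616, -0.0074, 0.0543]
ee_rot: [0.001, 0.001, 1.0, 0.0]
force: [-3.4, 0.2, 11.6]
finger_gap: 0.0592
finger_force: 33.7
```

Scaled: -0.13 m is -0.1625, -0.09 m is -0.1125.

Request:
{"op": "step_arm", "data": {
  "increments": [
    [[0.2,0,0,0,0,0,0],[0.6,0,0,0,0,0,0],[1,0,0,0,0,0,0],[1,0,0,0,0,0,0],[1,0,0,-0.025,0,0,0],[1,0,0,-0.0625,0,0,0],[1,0,0,-0.1125,0,0,0],[1,0,0,-0.1625,0,0,0]]
  ]
}}

```text
time_s: 11.9
eef_pos: [0.6149, -0.0075, 0.1835]
ee_rot: [-0.001, 0.001, 1.0, -0.0]
force: [0.9, 0.8, 0.4]
finger_gap: 0.0854
finger_force: 0.0
```

Scaled: 0.165 m is 0.2063, 0.145 m is 0.1813.

Request:
{"op": "step_arm", "data": {
  "increments": [
    [[1,0.0313,-0.0225,0,0,0,0],[1,0.0688,-0.045,0,0,0,0],[1,0.1063,-0.0675,0,0,0,0],[1,0.1438,-0.09,0,0,0,0],[1,0.1813,-0.1125,0,0,0,0],[1,0.2063,-0.125,0,0,0,0],[1,0.2063,-0.125,0,0,0,0],[1,0.2063,-0.125,0,0,0,0]]
  ]
}}

```text
time_s: 12.57
eef_pos: [0.4499, -0.1078, 0.1831]
ee_rot: [0.0, 0.002, 1.0, -0.0]
force: [0.1, -0.0, -0.3]
finger_gap: 0.0857
finger_force: 0.0
```

Run:
```python
from h import *
s=state();print(s['eef_pos'],s['finger_gap'])
for n in ['wrist','top']: save(n,n+'4')
a=np.hstack([cv2.imread('pics/wrist4.png'),cv2.imread('pics/top4.png')]);cv2.imwrite('pics/m4.png',cv2.resize(a,(800,250),interpolation=cv2.INTER_AREA))
grab_frame('side')
for n in ['wrist','top','side']:
    for t,x,z in [('cup_red',(.616,-.007),.008),('candle',(.437,-.162),.008)]:
        try: fit(t,[n],x,z0=z)
        except ValueError: print('no',t,n)
```

```text
[ 0.44990298 -0.10780647  0.18311758] 0.08571706280377143
cup_red wrist [ 0.571  -0.0386] IoU 0.3
candle wrist [ 0.4403 -0.1603] IoU 0.961
cup_red top [ 0.615  -0.0084] IoU 0.952
no candle top
cup_red side [ 0.6123 -0.0085] IoU 0.953
candle side [ 0.437  -0.1622] IoU 0.923
```

View pics/m4.png

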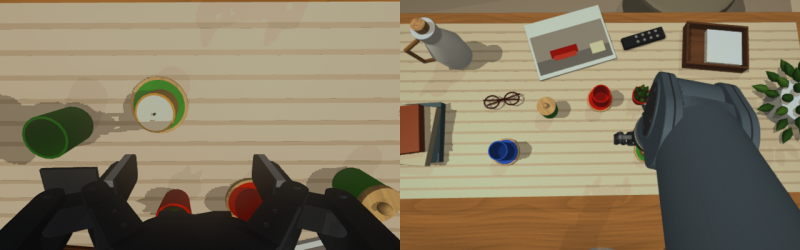

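Both placed cups stand upright, and the red cup is about 3 mm off centre. The candle, at (255,185) in the full-scale wrist view, is at (0.438, -0.1615).

Scaled: 0.145 m is 0.1813, -0.0535 m is -0.0669.

Request:
{"op": "step_arm", "data": {
  "increments": [
    [[1,0.0075,-0.0338,0,0,0,0],[1,0.015,-0.0669,0.0125,0,0,0],[1,0.015,-0.0669,0.05,0,0,0],[1,0.015,-0.0669,0.0875,0,0,0],[1,0.015,-0.0669,0.1313,0,0,0],[1,0.015,-0.0669,0.1625,0,0,0],[1,0.015,-0.0669,0.1813,0,0,0],[1,0.015,-0.0669,0.1813,0,0,0]]
  ]
}}

```text
time_s: 13.68
eef_pos: [0.437, -0.1601, 0.035]
ee_rot: [-0.002, 0.001, 1.0, 0.001]
force: [-0.9, 0.2, -0.7]
finger_gap: 0.0855
finger_force: 0.0
```

Request:
{"op": "step_arm", "data": {
  "increments": [
    [[-1,0,0,0,0,0,0],[-1,0,0,0,0,0,0],[-1,0,0,0,0,0,0],[-1,0,0,0,0,0,0],[-1,0,0,0,0,0,0],[-1,0,0,0,0,0,0]]
  ],
  "grip_force": 30
}}

```text
time_s: 14.18
eef_pos: [0.4391, -0.1609, 0.039]
ee_rot: [0.001, 0.001, 1.0, -0.0]
force: [-1.3, 0.8, 8.7]
finger_gap: 0.0552
finger_force: 32.7
```

Scaled: -0.11 m is -0.1375, -0.09 m is -0.1125.

Request:
{"op": "step_arm", "data": {
  "increments": [
    [[-1,0,0,-0.0125,0,0,0],[-1,0,0,-0.0313,0,0,0],[-1,0,0,-0.0688,0,0,0],[-1,0,0,-0.1125,0,0,0],[-1,0,0,-0.1375,0,0,0],[-1,0,0,-0.1375,0,0,0],[-1,0,0,-0.1375,0,0,0]]
  ]
}}

```text
time_s: 14.77
eef_pos: [0.4391, -0.1607, 0.1491]
ee_rot: [0.002, 0.001, 1.0, -0.0]
force: [0.3, 0.5, -1.3]
finger_gap: 0.0554
finger_force: 32.7
```

Scaled: -0.172 m is -0.215, -0.159 m is -0.1988.

Request:
{"op": "step_arm", "data": {
  "increments": [
    [[-1,-0.015,-0.015,0,0,0,0],[-1,-0.0438,-0.0463,0,0,0,0],[-1,-0.075,-0.08,0,0,0,0],[-1,-0.1063,-0.1138,0,0,0,0],[-1,-0.1375,-0.1475,0,0,0,0],[-1,-0.1688,-0.1813,0,0,0,0],[-1,-0.1875,-0.2025,0,0,0,0],[-1,-0.1988,-0.215,0,0,0,0]]
  ]
}}

```text
time_s: 15.43
eef_pos: [0.5977, -0.3353, 0.1452]
ee_rot: [-0.001, 0.002, 1.0, -0.0]
force: [-0.4, 1.0, -2.4]
finger_gap: 0.0549
finger_force: 32.6
```

Scaled: 0.1 m is 0.125, 0.095 m is 0.1188.

Request:
{"op": "step_arm", "data": {
  "increments": [
    [[-1,0,0,0.0125,0,0,0],[-1,0,0,0.0438,0,0,0],[-1,0,0,0.0813,0,0,0],[-1,0,0,0.1063,0,0,0],[-1,0,0,0.1188,0,0,0],[-1,0,0,0.125,0,0,0],[-1,0,0,0.125,0,0,0],[-1,0,0,0.125,0,0,0]]
  ]
}}

```text
time_s: 16.1
eef_pos: [0.5973, -0.3329, 0.0483]
ee_rot: [0.0, 0.001, 1.0, -0.0]
force: [0.3, -0.0, -1.2]
finger_gap: 0.0551
finger_force: 32.6
```

Scaled: 0.01 m is 0.0125, 0.009 m is 0.0113.

Request:
{"op": "step_arm", "data": {
  "increments": [
    [[-1,0,0,0.005,0,0,0],[-1,0,0,0.0088,0,0,0],[-1,0,0,0.0113,0,0,0],[-1,0,0,0.0125,0,0,0],[-1,0,0,0.0125,0,0,0]]
  ]
}}

```text
time_s: 16.52
eef_pos: [0.5974, -0.333, 0.0391]
ee_rot: [0.001, 0.001, 1.0, -0.0]
force: [-3.2, 2.1, 9.9]
finger_gap: 0.0551
finger_force: 33.5
```

Scaled: -0.13 m is -0.1625, -0.05 m is -0.0625.

Request:
{"op": "step_arm", "data": {
  "increments": [
    [[0.2,0,0,0,0,0,0],[0.6,0,0,0,0,0,0],[1,0,0,0,0,0,0],[1,0,0,0,0,0,0],[1,0,0,-0.025,0,0,0],[1,0,0,-0.0625,0,0,0],[1,0,0,-0.1125,0,0,0],[1,0,0,-0.1625,0,0,0]]
  ]
}}

```text
time_s: 17.18
eef_pos: [0.5964, -0.3326, 0.1683]
ee_rot: [-0.001, 0.001, 1.0, 0.0]
force: [0.9, -0.6, 0.1]
finger_gap: 0.0856
finger_force: 0.0
```

Request:
{"op": "step_arm", "data": {
  "increments": [
    [[1,0.025,0.0163,-0.0125,0,0,0],[1,0.0563,0.0375,-0.0188,0,0,0],[1,0.0875,0.0575,-0.0188,0,0,0],[1,0.1188,0.0788,-0.0188,0,0,0],[1,0.15,0.1,-0.0188,0,0,0],[1,0.15,0.1,-0.0188,0,0,0],[1,0.15,0.1,-0.0188,0,0,0]]
  ]
}}

```text
time_s: 17.77
eef_pos: [0.4764, -0.2521, 0.1832]
ee_rot: [0.0, 0.001, 1.0, 0.0]
force: [0.9, -0.6, 0.1]
finger_gap: 0.0855
finger_force: 0.0
```

Run:
```python
from c import *
s=state();print(s['eef_pos'],s['finger_gap'])
for n in ['wrist','side']: save(n,n+'5')
a=np.hstack([cv2.imread('pics/wrist5.png'),cv2.imread('pics/side5.png')]);cv2.imwrite('pics/m5.png',cv2.resize(a,(800,250),interpolation=cv2.INTER_AREA))
grab_frame('top')
for n in ['wrist','side','top']:
    for t,x,z in [('cup_green',(.466,-.3035),0),('candle',(.597,-.333),.008)]:
        try: fit(t,[n],x,z0=z)
        except ValueError: print('no',t,n)
for n in ['wrist','side']: inlay(n,cv2.imread(f'pics/{n}5.png'),'green',(.4378,-.165))
```

```text
[ 0.47638599 -0.25210527  0.18324465] 0.08554258579605935
cup_green wrist [ 0.4691 -0.3042] IoU 0.969
candle wrist [ 0.599  -0.3333] IoU 0.845
no cup_green side
candle side [ 0.595  -0.3334] IoU 0.961
cup_green top [ 0.4663 -0.3037] IoU 0.819
candle top [ 0.5959 -0.3334] IoU 0.835
coaster green wrist [ 0.4388 -0.1663] IoU 0.974
coaster green side [ 0.4374 -0.1636] IoU 0.916
```

View pics/m5.png

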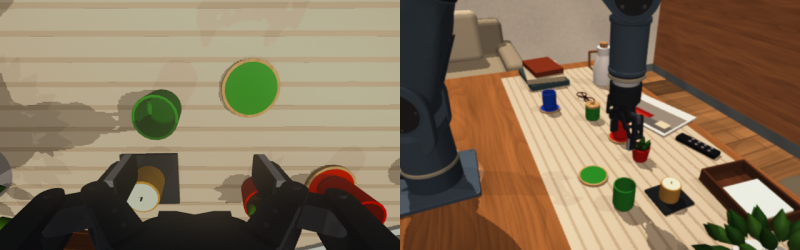

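The candle is centred on the slate. The green cup is at (0.467, -0.304) and its coaster at (0.438, -0.165).

Request:
{"op": "step_arm", "data": {
  "increments": [
    [[1,0.0063,-0.0338,0,0,0,0],[1,0.0119,-0.065,0.0125,0,0,0],[1,0.0119,-0.065,0.0438,0,0,0],[1,0.0119,-0.065,0.0813,0,0,0],[1,0.0119,-0.065,0.125,0,0,0],[1,0.0119,-0.065,0.1563,0,0,0],[1,0.0119,-0.065,0.1713,0,0,0],[1,0.0119,-0.065,0.1713,0,0,0]]
  ]
}}

```text
time_s: 18.88
eef_pos: [0.4662, -0.3039, 0.0427]
ee_rot: [-0.002, 0.001, 1.0, 0.001]
force: [-0.5, -0.0, -0.1]
finger_gap: 0.0852
finger_force: 0.0
```

Request:
{"op": "step_arm", "data": {
  "increments": [
    [[-1,0,0,0,0,0,0],[-1,0,0,0,0,0,0],[-1,0,0,0,0,0,0],[-1,0,0,0,0,0,0],[-1,0,0,0,0,0,0],[-1,0,0,0,0,0,0]]
  ],
  "grip_force": 30
}}

```text
time_s: 19.38
eef_pos: [0.4683, -0.3051, 0.047]
ee_rot: [0.001, 0.001, 1.0, -0.001]
force: [-0.5, 1.2, 6.9]
finger_gap: 0.0602
finger_force: 33.5
```

Scaled: -0.04 m is -0.05, -0.025 m is -0.0313.

Request:
{"op": "step_arm", "data": {
  "increments": [
    [[-1,0,0,-0.0125,0,0,0],[-1,0,0,-0.0313,0,0,0],[-1,0,0,-0.05,0,0,0],[-1,0,0,-0.05,0,0,0],[-1,0,0,-0.05,0,0,0]]
  ]
}}

```text
time_s: 19.8
eef_pos: [0.4681, -0.305, 0.0868]
ee_rot: [0.001, 0.001, 1.0, -0.001]
force: [-0.1, 0.4, -1.5]
finger_gap: 0.0599
finger_force: 33.4
```

Request:
{"op": "step_arm", "data": {
  "increments": [
    [[-1,0.005,0.025,0,0,0,0],[-1,0.0125,0.0588,0,0,0,0],[-1,0.0213,0.0975,0,0,0,0],[-1,0.0288,0.135,0,0,0,0],[-1,0.0338,0.1625,0,0,0,0],[-1,0.0369,0.175,0,0,0,0],[-1,0.0369,0.175,0,0,0,0],[-1,0.0369,0.175,0,0,0,0]]
  ]
}}

```text
time_s: 20.47
eef_pos: [0.4385, -0.1648, 0.0855]
ee_rot: [-0.0, 0.0, 1.0, -0.0]
force: [0.8, -0.5, -1.7]
finger_gap: 0.0597
finger_force: 33.5
```

Scaled: 0.0305 m is 0.0381, 0.028 m is 0.035.

Request:
{"op": "step_arm", "data": {
  "increments": [
    [[-1,0,0,0.015,0,0,0],[-1,0,0,0.0275,0,0,0],[-1,0,0,0.035,0,0,0],[-1,0,0,0.0381,0,0,0],[-1,0,0,0.0381,0,0,0],[-1,0,0,0.0381,0,0,0]]
  ]
}}

```text
time_s: 20.97
eef_pos: [0.4385, -0.1657, 0.0553]
ee_rot: [0.0, 0.002, 1.0, -0.0]
force: [-0.2, 0.9, -3.9]
finger_gap: 0.0603
finger_force: 33.5
```

Scaled: 0.002 m is 0.0025, 0.001 m is 0.0013.

Request:
{"op": "step_arm", "data": {
  "increments": [
    [[-1,0,0,0.0013,0,0,0],[-1,0,0,0.0025,0,0,0],[-1,0,0,0.0025,0,0,0],[-1,0,0,0.0025,0,0,0]]
  ]
}}

```text
time_s: 21.3
eef_pos: [0.4386, -0.1656, 0.0548]
ee_rot: [0.001, 0.001, 1.0, -0.0]
force: [-6.0, 0.7, 27.5]
finger_gap: 0.0603
finger_force: 35.7
```

Scaled: -0.13 m is -0.1625, -0.001 m is -0.0013.

Request:
{"op": "step_arm", "data": {
  "increments": [
    [[0.2,0,0,-0.0013,0,0,0],[0.6,0,0,-0.0013,0,0,0],[1,0,0,-0.0013,0,0,0],[1,0,0,-0.0013,0,0,0],[1,0,0,-0.025,0,0,0],[1,0,0,-0.0625,0,0,0],[1,0,0,-0.1125,0,0,0],[1,0,0,-0.1625,0,0,0]]
  ]
}}

```text
time_s: 21.97
eef_pos: [0.4375, -0.1646, 0.1841]
ee_rot: [-0.001, 0.001, 1.0, 0.0]
force: [1.9, 0.5, -0.4]
finger_gap: 0.0854
finger_force: 0.0
```

Request:
{"op": "step_arm", "data": {
  "increments": [
    [[1,0,0.0375,-0.025,0,0,0],[1,0,0.0875,-0.0375,0,0,0],[1,0,0.1375,-0.05,0,0,0],[1,0,0.1875,-0.0625,0,0,0],[1,0,0.225,-0.0625,0,0,0],[1,0,0.2625,-0.0625,0,0,0],[1,0,0.3,-0.0625,0,0,0],[1,0,0.3,-0.0625,0,0,0]]
  ]
}}

```text
time_s: 22.63
eef_pos: [0.4387, 0.0814, 0.2331]
ee_rot: [0.0, -0.003, 1.0, 0.001]
force: [-0.1, 0.3, 1.1]
finger_gap: 0.0854
finger_force: 0.0
```

Run:
```python
from c import *
s=state();print(s['eef_pos'],s['finger_gap'])
for n in ['side','top']: save(n,n+'6')
grab_frame('wrist')
a=np.hstack([cv2.imread('pics/side6.png'),cv2.imread('pics/top6.png')]);cv2.imwrite('pics/m6.png',cv2.resize(a,(800,250),interpolation=cv2.INTER_AREA))
for n in ['side','top','wrist']:
    for t,x,z in [('cup_green',(.438,-.165),.008),('cup_red',(.616,-.007),.008),('cup_blue',(.436,.313),.008),('candle',(.597,-.333),.008)]:
        try: fit(t,[n],x,z0=z)
        except ValueError: print('no',t,n)
```

```text
[0.43866839 0.08135573 0.23309641] 0.08538342879455942
cup_green side [ 0.4367 -0.166 ] IoU 0.961
cup_red side [ 0.6127 -0.0079] IoU 0.965
no cup_blue side
candle side [ 0.5953 -0.3329] IoU 0.959
cup_green top [ 0.4379 -0.1666] IoU 0.971
cup_red top [ 0.6139 -0.0084] IoU 0.962
no cup_blue top
candle top [ 0.5963 -0.334 ] IoU 0.945
cup_green wrist [ 0.4376 -0.1674] IoU 0.966
cup_red wrist [ 0.6012 -0.0045] IoU 0.708
cup_blue wrist [0.4386 0.3086] IoU 0.978
candle wrist [ 0.5967 -0.3375] IoU 0.971
```

View pics/m6.png

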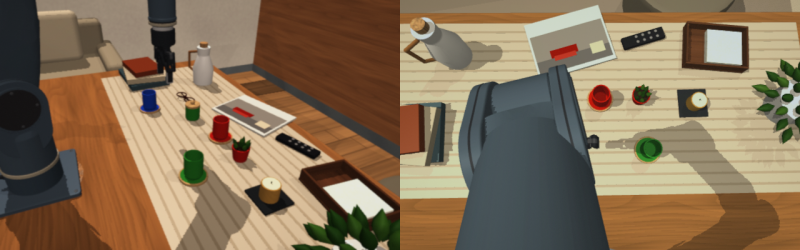

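All four items stand upright on their mats, each within about 4 mm of centre, and the jar and pot look undisturbed. The arm is clear of everything, so I'm handing in.

```bash
python3 -c "
from rig import *
print(sign_off())"
```

```text
the job is handed in; nothing more can be done
None
```

The job is handed in: the three cups stand on their matching coasters and the candle on the slate, each measured within about 5 mm of centre; the jar and pot look unmoved in the last pictures, and no verdict was returned.

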